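# Square up a pad in the stack cutter and clamp it through the geared clamp knob

### The arm

A 7-joint arm with a two-finger parallel gripper is mounted at the origin on a cart in front of the work surface, level with it; the furniture and walls round the work are solid. World frame = base frame: x ahead of the robot, y to its left, z up, the work surface at z = 0. Lengths are in m, angles in degrees, forces in N, time in s.
With the tool pointing down it reaches from about 0.425 to 0.875 m from the base axis. Payload 4.7 kg.
Tool frame: the origin (TCP) lies between the finger pads; the fingertips stand 8 mm ahead of it and the grasp point (between the pads) lies 11 mm behind it (env.tip_extent is the distance from the TCP to the fingertips, in m); z points along the fingers, y is the line along which they close (so a half turn about z gives the same grasp; the last joint's range is limited). The gripper opens to 87 mm and grips with 3 to 60 N. Pads are 19 mm wide; open, the fingers measure 117 mm over their backs; the gripper's body (75 mm by 190 mm) begins 51 mm behind the grasp point.
Start: joints at [72.886, 18.392, -4.016, 83.108, 1.295, 78.541, -3.26], TCP at [0.2, -0.618, 0.231] pointing down, gripper open.
Joint ranges: [-163.93, 163.93], [-17.29, 119.83], [-79.2, 71.16], [3.27, 140.29], [-89.18, 269.18], [5.43, 117.66], [-154.24, 154.24]. Speed limits (degrees/s): [147.25, 147.25, 180, 180, 180, 180, 180].

### API

Orientations are given as [roll, pitch, yaw] about the fixed x, y, z axes, in that order (R = Rz(yaw) Ry(pitch) Rx(roll)).
In Python, from cell import sensors, vision, workorder, env gives the robot as it stands.
- The arm moves only by the tool drive_tool, never from a script. Its argument "moves" is a list of rows, each an object of numbers: "x", "y", "z": the shift along the tool's x, y, z in mm; "rx", "ry", "rz": the turn, a rotation vector about the tool's x, y, z in rad; "fingers": the closure, from -1 (fully open) to 1 (shut). In form: [{"x": .., "y": .., "z": .., "rx": .., "ry": .., "rz": .., "fingers": ..}, ...]. A call has 1 to 20 rows; each row is the pose to reach, as a shift and turn from the pose commanded when the call began, along the tool's axes at that moment; what a row does not reach only later rows make up. A row lasts 1/8 s, in which the tool goes at most 62.5 mm and 10.7 degrees, less where a joint would pass 70% of its speed; a pose out of reach is approached as far as the arm can. A call with a gripper value outside its range is refused whole. The fingers move at their own pace and stop on an object; "force" is the grip in N (left out, the last holds). Time passes only in rows, so rows that repeat a pose let the fingers close. It gives the time, the measured TCP pose, the force, the opening and the grip force at its end, in the units of the state.
- sensors.get_obs(): the state, without advancing time (a new reading comes with each control period).
- vision.read_camera(name): name is "scene" or "top" or "wrist"; returns a dict with "image" (400x640x3 uint8, red, green, blue), "fx", "fy", "cx", "cy" (pixels), "R" (3x3) and "t" (3): a world point X has camera coordinates R X + t. Camera axes: x right, y down, z forward; pixel columns grow to the right and rows downward; lengths in m; the calibration is good to about 2 mm. A picture is of the moment at which its call begins. There is no depth.
- workorder.sign_off(): hands the job in; it is judged then, once.
The state is a dict: "time_s": time; "qpos": joint angles; "joint_velocities": joint speeds; "effort": joint torques, N m; "tool_pos": TCP position; "tool_rot": TCP orientation; "force": force on the tool from outside, world axes, zero at the start; "wrist_torque": the same for the moment, N m; "grip_width": finger opening in m; "grasp_force": force on a finger pad.
Only numpy, scipy, OpenCV 4.12 (cv2) and the standard library are available. Lean on these libraries where they do the work, as an engineer would, in place of code of your own. Each camera call takes 0.05 s, during which the arm holds its last target. There are 200 camera calls.

### The job

Push the pad of forms on the stack cutter gently back until it lies square and fully home against the back gauge. Then clamp it ready for the cut: ease the black knob on top down while rocking it until its teeth drop into mesh with the clamp spindle, never forcing the teeth end on end, and, keeping it pushed down, wind it clockwise until the clamp plate holds the pad firmly without crushing it. Finish by letting go so that the knob springs back up, and leave the things lying around where they are.

Things in the scene. Friction and masses are not known exactly. Their poses are not given: they have to be found in the camera images.
- cutter: Grey desktop stack cutter (small paper guillotine), fixed. Origin on the desk under the knob's axis; x away from the operator to the back gauge, y to his left, z up. All mm below are in this frame. Bed 300 x 300, x -160 to 140, top z = 20. A bridge (x -30 to 30) on two side frames (inner faces y = +-134, x -51 to 59) spans it; blade bar in front of the bridge at x = -38, lower edge z = 71.
- bridge_top (a point): Point on the knob's axis on top of the bridge, cutter z = 138. The clamp spindle turns in the bridge below it, clockwise from above to lower the clamp plate, 8 mm per radian; it is stiff (0.25 N m, up to 0.25 more as the clamp loads up) and stays where it is left.
- gauge_face (a point): Middle of the back gauge's front face, at its foot on the bed (cutter x = 50, z = 20). The gauge is a fixed aluminium bar behind the bridge, z 20 to 56, y +-118. On the right the fixed cutting lever, not to be used, leans up and back from cutter (0, -171, 100) to (215, -171, 212): keep the hand clear of it.
- pad: Loose glued pad of paper forms, 148 (x) x 210 (y) x 30 mm, about 0.45 kg, flat on the bed, reaching under the bridge. Origin at the centre of its underside, x to the back gauge. Starts 20 to 40 mm short of the gauge, a little skew. Home: far long edge flat on the gauge, origin at cutter x = -24, near edge at -98. Slides easily (1 to 2 N); pushing it with over 45 N is ramming.
- pad_edge (a point): Middle of the pad's near edge face, 15 mm above the bed, in front of the bridge: the place to push. x points to the gauge.
- pad_top (a point): Centre of the pad's top face, 50 mm above the desk.
- knob: Black fluted knob on the bridge, upright axis. Up (out of gear) it turns freely and its origin, on the axis, is at cutter z = 150. It can be pushed down 10 mm against a return spring (3 N at the top, 7 N at the bottom), to z = 140, where it is in gear and drives the spindle. Skirt 56 mm in diameter 19 to 24 mm above the origin (may be pushed on), grip above it to 58 mm.
- knob_grip (a point): On the knob's axis at mid grip, 41 mm above the knob's origin. The grip is a cylinder 42 mm in diameter (44 over the flutes) and 34 mm high, 17 mm either way of this point; the hand above is free. It springs up out of gear when let go, so every new stroke must be meshed again.
- housing: Fixed aluminium cup, 80 mm wide, 18 mm high, round the hidden teeth; origin on the axis at cutter z = 138. 4 mm down the knob's six teeth meet the spindle's six (pitch 60 deg, play 13 deg). Unless over gaps they stop there end on end; turned up to 47 deg under a light push the knob drops the last 6 mm into mesh. End on end they may carry 25 N at most: ease down at 10 mm/s.
- clamp_plate: Rubber-faced plate under the bridge, 44 (x) x 220 (y) x 12 mm; origin at the centre of its underside. Starts 6 to 12 mm above the pad. Hung on springs: it touches with 8 N, then 2.6 N more per mm of winding (21 N per radian) for 9 mm, then solid. Firm is 10 N or more (0.1 rad past touching), over 45 N crushes; aim for 15 to 25 N (0.4 to 0.8 rad past touching).
- stapler: Bystander: blue half-strip stapler, loose near the cutter; leave it alone. Origin at the centre of its underside.
- tape: Bystander: roll of brown packing tape, loose near the cutter; leave it alone. Origin at the centre of its underside.
- ballpen: Bystander: ball pen, loose near the cutter; leave it alone. Origin at the centre of its underside.
- vial_a: Bystander: small glass vial, loose near the cutter; leave it alone. Origin at the centre of its underside.
- vial_b: Bystander: small glass vial, loose near the cutter; leave it alone. Origin at the centre of its underside.
- thermometer: Bystander: digital thermometer, loose near the cutter; leave it alone. Origin at the centre of its underside.

How it is judged:
By the outcome, as a careful person would: the job done as asked, in the order asked, and still so for the second after the job is handed in, with the robot touching nothing.
It also fails if it takes over 72 s, if anything falls off the work surface, if the arm or the gripper's body presses on something with over 40 N, if the wrist force passes 120 N, or if a joint passes its speed limit or range.

## Working session

There is one attempt and no reset: what is moved stays moved. The work goes in short steps, Python scripts to look and compute and a tool call to move; the robot and the scene stay as the last step left them, time stands still between calls to the robot, and variables do not carry over. Pictures are saved under pics/ and viewed, at most 10 in all, crops included, and the job is handed in when it is done.

Besides the shell and the picture viewer there is one more tool, called after "Emit:" by a JSON object that holds its "op" and its "data", one argument or row to a line. drive_tool: Moves the arm, as the interface text tells. Its arguments: {"type":"object","properties":{"moves":{"type":"array"},"force":{"type":"number"}},"required":["moves"]}

```bash
mkdir -p pics; ls
python3 - <<'E'
from cell import sensors, vision, env
import cv2,pickle
print(sensors.get_obs())
for n in("scene","top","wrist"):
    d=vision.read_camera(n); pickle.dump(d,open(f"pics/{n}0.pkl","wb"))
    cv2.imwrite(f"pics/{n}0.png",d["image"][:,:,::-1]); print(n,d["fx"],d["cx"],d["cy"],d["R"],d["t"])
E
```

```text
pics
{'time_s': 0.0, 'qpos': array([72.88645041, 18.43791009, -4.01420337, 83.17557383,  1.29741151,
       78.54201358, -3.26035815]), 'joint_velocities': array([-0.0533608 ,  0.13039962, -0.0526706 ,  0.12277423, -0.03481058,
       -0.00955185, -0.0761999 ]), 'effort': array([-5.96306927e-04, -4.91287279e+01, -4.04296154e-01, -3.12527132e+01,
       -6.40406460e-02,  4.37662506e-02,  1.70614076e-04]), 'tool_pos': array([ 0.19976718, -0.61796219,  0.22946849]), 'tool_rot': array([-1.79889877e+02,  8.66383367e-03,  1.79221852e+01]), 'force': array([-0.34726008,  0.37065413, -0.22494951]), 'wrist_torque': array([-0.04316817, -0.00334397,  0.01231779]), 'grasp_force': 0.0, 'grip_width': 0.08684261933669106}
scene 453.01690639305247 324.13895289656966 196.2484886253154 [[-0.72639538 -0.68724328 -0.00681401]
 [-0.37352499  0.40308824 -0.83546332]
 [ 0.5769132  -0.60433149 -0.54950397]] [0.45690731 0.34342213 0.84788324]
top 456.4549669827781 322.7838376550106 199.7106119182646 [[ 2.84485179e-03 -9.99995520e-01  9.31059331e-04]
 [-9.92876276e-01 -2.93550096e-03 -1.19113741e-01]
 [ 1.19115940e-01 -5.85565783e-04 -9.92880179e-01]] [0.00989733 0.60496431 1.36895154]
wrist 315.6144891858026 320.9944731408546 201.55946706342718 [[ 0.30800646 -0.95138202 -0.00206886]
 [-0.91790247 -0.297738    0.26231113]
 [-0.25017408 -0.07889451 -0.96498113]] [-0.64957352 -0.03338135  0.39124947]
```

View pics/scene0.png

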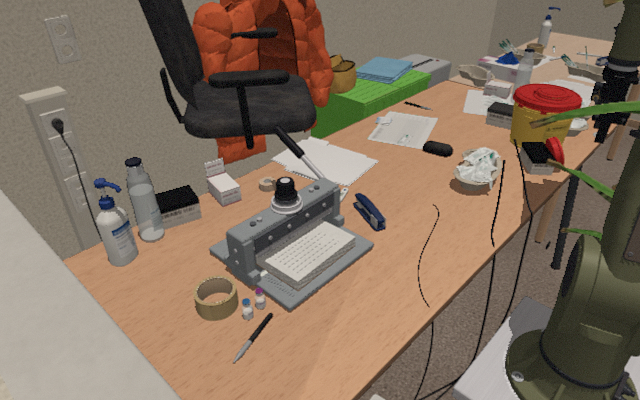

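View pics/top0.png

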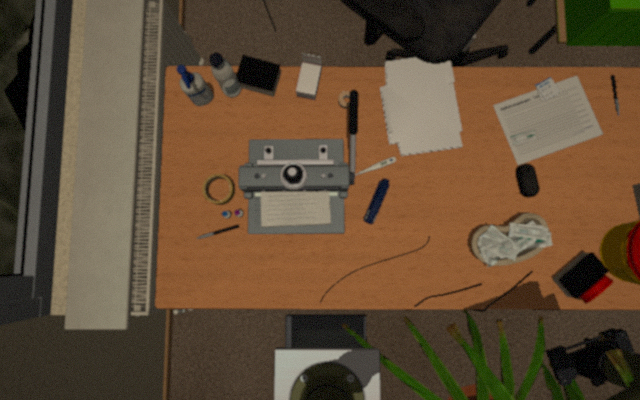

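The top view shows the cutter bed spanning about (248,139)-(345,234), with the knob at (292,175) and the pad at (261..331, 192..227). The scene view shows the lever on the right, the tape and vials on the left and the stapler on the right.

```bash
cat > h.py <<'E'
import numpy as np,cv2,pickle
from cell import sensors,vision
def cam(n,f=None):
    d=vision.read_camera(n)
    if f: pickle.dump(d,open(f"pics/{f}.pkl","wb"))
    return d
def ray(d,u,v,z):
    r=d["R"].T@np.array([(u-d["cx"])/d["fx"],(v-d["cy"])/d["fy"],1]); c=-d["R"].T@d["t"]
    return c+r*(z-c[2])/r[2]
def proj(d,X):
    c=d["R"]@np.asarray(X)+d["t"]; return np.array([d["fx"]*c[0]/c[2]+d["cx"],d["fy"]*c[1]/c[2]+d["cy"]])
E
python3 - <<'E'
from h import *
d=pickle.load(open("pics/top0.pkl","rb")); im=d["image"][:,:,::-1]
c=im[130:240,230:365]; cv2.imwrite("pics/c1.png",cv2.resize(np.clip(c*1.6,0,255).astype(np.uint8),None,fx=5.4,fy=5.4,interpolation=cv2.INTER_CUBIC))
s=pickle.load(open("pics/scene0.pkl","rb"))["image"][:,:,::-1][165:310,200:390]
cv2.imwrite("pics/c2.png",cv2.resize(np.clip(s*1.1,0,255).astype(np.uint8),None,fx=4,fy=4,interpolation=cv2.INTER_CUBIC))
for p in[(248,234),(345,234),(345,139),(248,139)]: print(ray(d,*p,.02))
E
```

```text
[0.49962511 0.242096   0.02      ]
[ 0.50048903 -0.05722558  0.02      ]
[ 0.80057951 -0.05811167  0.02      ]
[0.79963292 0.24880367 0.02      ]
```

View pics/c1.png

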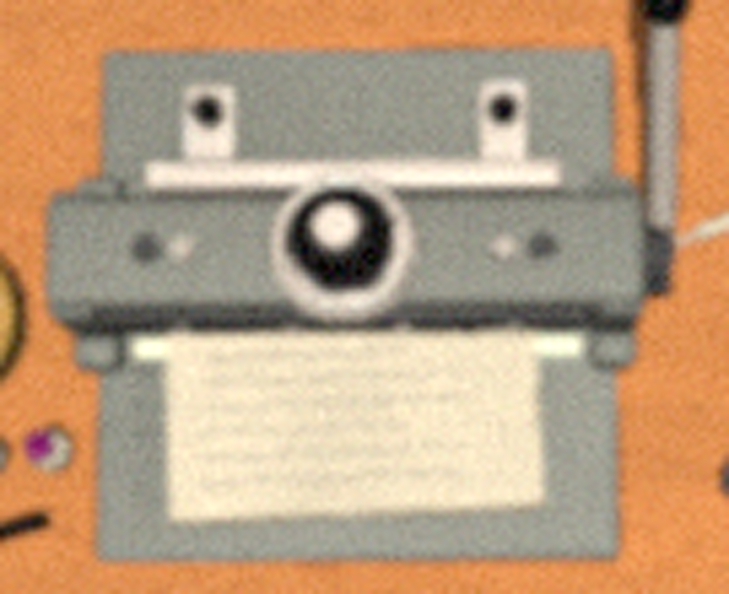

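View pics/c2.png

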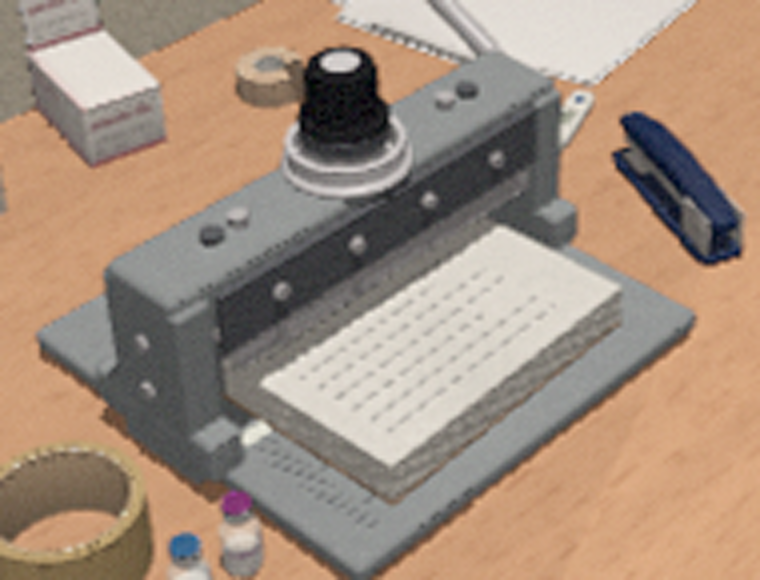

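The crop shows the bed corners near (97,558), (618,558), (612,48) and (103,50), the knob cap at (338,225), and the pad's near corners at (170,521) and (545,502). Next I fit the edges with masks.

```bash
cat > fit.py <<'E'
from h import *
def edge(m,rows=None,cols=None,side=0):
    pass
def measure(d):
    im=d["image"]; hsv=cv2.cvtColor(im,cv2.COLOR_RGB2HSV); f=im.astype(float)
    sat=hsv[:,:,1].astype(float)
    # near edge of bed: per column, sub-pixel crossing of redness (r-b)
    rb=f[:,:,0]-f[:,:,2]
    def cross(a,th):
        i=np.where((a[:-1]<th)&(a[1:]>=th))[0]
        return None if len(i)==0 else i[0]+(th-a[i[0]])/(a[i[0]+1]-a[i[0]])
    def line(pts): 
        p=np.array(pts); v=cv2.fitLine(p.astype(np.float32),cv2.DIST_HUBER,0,.01,.01).ravel(); return v
    lo=rb[205:230,335:343].mean(); hi=rb[240:250,260:330].mean(); th=(lo+hi)/2
    W=lambda u,v,z:ray(d,u,v,z)[:2]
    near=[W(u,228+cross(rb[228:245,u],th),.02) for u in range(255,340)]
    far=[W(u,145-cross(rb[145:130:-1,u],th),.02) for u in range(255,340)]
    L=[W(254-cross(rb[v,254:240:-1],th),v,.02) for v in range(205,230)]+[W(254-cross(rb[v,254:240:-1],th),v,.02) for v in range(143,158)]
    R=[W(338+cross(rb[v,338:354],th),v,.02) for v in range(205,230)]
    out={}
    for n,p in dict(near=near,far=far,L=L,R=R).items():
        v=line(p); a=np.degrees(np.arctan2(v[1],v[0])); out[n]=(v[2:],a); print(n,v[2:].round(4),round(a,2),len(p))
    # pad near edge (top face z=.05): brightness drop downwards
    g=f.mean(2)
    P=[]
    for u in range(266,327):
        c=g[210:235,u]; t=(cv2.blur(c,(1,3)).ravel()); k=np.argmin(np.diff(t[:22])[3:])+3
        hi,lo=t[max(k-3,0)],t[min(k+4,24)]; x=cross(-t[max(k-3,0):k+5],-(hi+lo)/2)
        if x is not None: P.append(W(u,210+max(k-3,0)+x,.05))
    v=line(P); print("pad",v[2:].round(4),np.degrees(np.arctan2(v[1],v[0])).round(2))
    return out
E
python3 - <<'E'
from fit import *
d=pickle.load(open("pics/top0.pkl","rb")); measure(d)
q=lambda x,y:((x+.5)/5.4-.5+230,(y+.5)/5.4-.5+130)
for p,z in[((97,558),.02),((618,558),.02),((612,48),.02),((103,50),.02),((170,521),.05),((545,502),.05),((338,225),.208),((340,250),.147)]: print(p,ray(d,*q(*p),z).round(4))
s=pickle.load(open("pics/scene0.pkl","rb")); 
print("scene cap", ray(s,200+340/4,165+62/4,.208))
E
```

```text
near [0.5018 0.0909] -89.48 85
far [0.8008 0.1384] -89.38 85
L [0.6368 0.2457] 0.57 40
R [ 0.5584 -0.0547] 0.42 25
pad [0.5275 0.1055] -87.35
(97, 558) [0.5029 0.2435 0.02  ]
(618, 558) [ 0.5038 -0.0543  0.02  ]
(612, 48) [ 0.8022 -0.0516  0.02  ]
(103, 50) [0.8001 0.2467 0.02  ]
(170, 521) [0.5224 0.1982 0.05  ]
(545, 502) [ 0.5336 -0.012   0.05  ]
(338, 225) [0.662  0.0952 0.208 ]
(340, 250) [0.6598 0.0981 0.147 ]
scene cap [0.65891727 0.09882564 0.208     ]
```

```bash
cat >> h.py <<'E'
from scipy.spatial.transform import Rotation as Ro
def shifts(pts,o=None):
    o=o or sensors.get_obs(); T=Ro.from_euler('xyz',o["tool_rot"],degrees=True).as_matrix()
    for p in pts: print(p,(1000*T.T@(np.array(p)-o["tool_pos"])).round(1))
CO=np.array([.6613,.0958]); CY=np.radians(.55)
def cw(x,y): c,s=np.cos(CY),np.sin(CY); return CO+np.array([c*x-s*y,s*x+c*y])/1000
def wc(p): c,s=np.cos(CY),np.sin(CY); d=(np.asarray(p)[:2]-CO)*1000; return np.array([c*d[0]+s*d[1],-s*d[0]+c*d[1]])
E
python3 -c "
from h import *
shifts([(.2,-.618,.28),(.42,-.38,.28),(.49,-.12,.25),(.495,.094,.15),(.495,.094,.036)])"
```

```text
(0.2, -0.618, 0.28) [  0.2  -0.1 -50.3]
(0.42, -0.38, 0.28) [ 282.7 -158.9  -50.1]
(0.49, -0.12, 0.25) [ 429.3 -384.7  -19.8]
(0.495, 0.094, 0.15) [ 500.  -586.6   80.6]
(0.495, 0.094, 0.036) [ 500.  -586.4  194.6]
```

Emit:
{"op": "drive_tool", "data": {
  "moves": [
    {"x": 0,"y": 0,"z": -50},
    {"x": 56,"y": -32,"z": -50},
    {"x": 113,"y": -64,"z": -50,"rz": 0.05},
    {"x": 170,"y": -95,"z": -50,"rz": 0.1},
    {"x": 226,"y": -127,"z": -50,"rz": 0.15},
    {"x": 283,"y": -159,"z": -50,"rz": 0.2},
    {"x": 319,"y": -215,"z": -40,"rz": 0.25},
    {"x": 356,"y": -272,"z": -35,"rz": 0.3},
    {"x": 393,"y": -328,"z": -30,"rz": 0.303},
    {"x": 429,"y": -385,"z": -20,"rz": 0.303},
    {"x": 447,"y": -435,"z": 0,"rz": 0.303},
    {"x": 465,"y": -485,"z": 20,"rz": 0.303},
    {"x": 483,"y": -535,"z": 40,"rz": 0.303},
    {"x": 500,"y": -586,"z": 70,"rz": 0.303},
    {"x": 500,"y": -586,"z": 90,"rz": 0.303},
    {"x": 500,"y": -586,"z": 90,"rz": 0.303}
  ]
}}

```text
invalid input at $.moves[0]: expected keys x, y, z, rx, ry, rz, fingers
```

All keys are required, so I resend with every key filled in.

Emit:
{"op": "drive_tool", "data": {
  "moves": [
    {"x": 0,"y": 0,"z": -50,"rx": 0,"ry": 0,"rz": 0,"fingers": -1},
    {"x": 56,"y": -32,"z": -50,"rx": 0,"ry": 0,"rz": 0,"fingers": -1},
    {"x": 113,"y": -64,"z": -50,"rx": 0,"ry": 0,"rz": 0.05,"fingers": -1},
    {"x": 170,"y": -95,"z": -50,"rx": 0,"ry": 0,"rz": 0.1,"fingers": -1},
    {"x": 226,"y": -127,"z": -50,"rx": 0,"ry": 0,"rz": 0.15,"fingers": -1},
    {"x": 283,"y": -159,"z": -50,"rx": 0,"ry": 0,"rz": 0.2,"fingers": -1},
    {"x": 319,"y": -215,"z": -40,"rx": 0,"ry": 0,"rz": 0.25,"fingers": -1},
    {"x": 356,"y": -272,"z": -35,"rx": 0,"ry": 0,"rz": 0.3,"fingers": -1},
    {"x": 393,"y": -328,"z": -30,"rx": 0,"ry": 0,"rz": 0.303,"fingers": -1},
    {"x": 429,"y": -385,"z": -20,"rx": 0,"ry": 0,"rz": 0.303,"fingers": -1},
    {"x": 447,"y": -435,"z": 0,"rx": 0,"ry": 0,"rz": 0.303,"fingers": -1},
    {"x": 465,"y": -485,"z": 20,"rx": 0,"ry": 0,"rz": 0.303,"fingers": -1},
    {"x": 483,"y": -535,"z": 40,"rx": 0,"ry": 0,"rz": 0.303,"fingers": -1},
    {"x": 500,"y": -586,"z": 70,"rx": 0,"ry": 0,"rz": 0.303,"fingers": -1},
    {"x": 500,"y": -586,"z": 90,"rx": 0,"ry": 0,"rz": 0.303,"fingers": -1},
    {"x": 500,"y": -586,"z": 90,"rx": 0,"ry": 0,"rz": 0.303,"fingers": -1}
  ]
}}

```text
time_s: 2.15
tool_pos: [0.4934, 0.0938, 0.1387]
tool_rot: [180.0, 0.3, 0.7]
force: [-0.6, -0.7, -0.3]
grip_width: 0.0875
grasp_force: 0.0
```

Run:
```python
from h import *
d=cam("wrist","w1"); cv2.imwrite("pics/w1.png",d["image"][:,:,::-1])
o=sensors.get_obs(); print(o["qpos"].round(1),o["tool_pos"],o["tool_rot"],wc(o["tool_pos"]))
c=-d["R"].T@d["t"]; print("cam",c, d["R"].T[:,2])
```

```text
[  24.2    7.2  -39.9  108.9    5.1   65.7 -107. ] [0.49478251 0.09261808 0.14005969] [1.79979301e+02 1.11349985e-01 5.93950589e-01] [-166.54036427   -1.58334893]
cam [0.56500477 0.09393416 0.29376339] [-0.26664463 -0.00336381 -0.96378905]
```

View pics/w1.png

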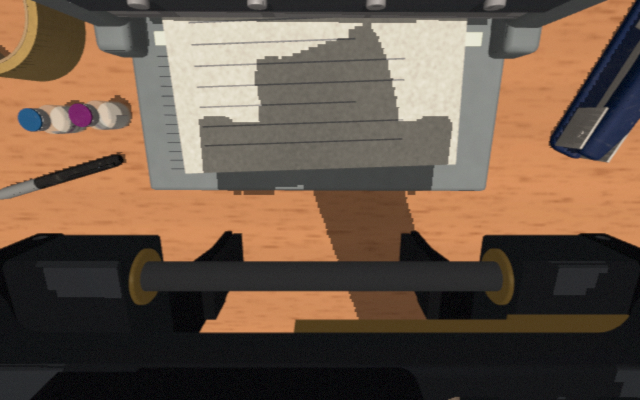

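The wrist view shows the pad's near edge at row ~170 and the vials and pen to the left, clear of the tool. The camera body leads the tool and would come close to the knob, so I turn the hand half round before pushing.

Emit:
{"op": "drive_tool", "data": {
  "moves": [
    {"x": 0,"y": 0,"z": 0,"rx": 0,"ry": 0,"rz": -0.18,"fingers": -1},
    {"x": 0,"y": 0,"z": 0,"rx": 0,"ry": 0,"rz": -0.36,"fingers": -1},
    {"x": 0,"y": 0,"z": 0,"rx": 0,"ry": 0,"rz": -0.54,"fingers": -1},
    {"x": 0,"y": 0,"z": 0,"rx": 0,"ry": 0,"rz": -0.72,"fingers": -1},
    {"x": 0,"y": 0,"z": 0,"rx": 0,"ry": 0,"rz": -0.9,"fingers": -1},
    {"x": 0,"y": 0,"z": 0,"rx": 0,"ry": 0,"rz": -1.08,"fingers": -1},
    {"x": 0,"y": 0,"z": 0,"rx": 0,"ry": 0,"rz": -1.26,"fingers": -1},
    {"x": 0,"y": 0,"z": 0,"rx": 0,"ry": 0,"rz": -1.44,"fingers": -1},
    {"x": 0,"y": 0,"z": 0,"rx": 0,"ry": 0,"rz": -1.62,"fingers": -1},
    {"x": 0,"y": 0,"z": 0,"rx": 0,"ry": 0,"rz": -1.8,"fingers": -1},
    {"x": 0,"y": 0,"z": 0,"rx": 0,"ry": 0,"rz": -1.98,"fingers": -1},
    {"x": 0,"y": 0,"z": 0,"rx": 0,"ry": 0,"rz": -2.16,"fingers": -1},
    {"x": 0,"y": 0,"z": 0,"rx": 0,"ry": 0,"rz": -2.34,"fingers": -1},
    {"x": 0,"y": 0,"z": 0,"rx": 0,"ry": 0,"rz": -2.52,"fingers": -1},
    {"x": 0,"y": 0,"z": 0,"rx": 0,"ry": 0,"rz": -2.7,"fingers": -1},
    {"x": 0,"y": 0,"z": 20,"rx": 0,"ry": 0,"rz": -2.88,"fingers": -1},
    {"x": 0,"y": 0,"z": 45,"rx": 0,"ry": 0,"rz": -3.06,"fingers": -1},
    {"x": 0,"y": 0,"z": 70,"rx": 0,"ry": 0,"rz": -3.14,"fingers": -1},
    {"x": 0,"y": 0,"z": 90,"rx": 0,"ry": 0,"rz": -3.14,"fingers": -1},
    {"x": 0,"y": 0,"z": 104,"rx": 0,"ry": 0,"rz": -3.14,"fingers": -1}
  ]
}}

```text
time_s: 4.7
tool_pos: [0.4959, 0.0918, 0.0361]
tool_rot: [-180.0, 0.0, -179.7]
force: [0.2, -0.2, -0.2]
grip_width: 0.0868
grasp_force: 0.0
```

Run:
```python
from h import *
cam("top","t2"); d=cam("scene","s2"); o=sensors.get_obs(); print(o["qpos"].round(1),o["tool_pos"],o["tool_rot"],wc(o["tool_pos"]),o["force"])
```

```text
[ 34.2  19.8 -53.6 114.   19.2  55.6  61.5] [0.49476198 0.09229529 0.03550968] [-1.79983765e+02 -1.15544823e-01 -1.79615425e+02] [-166.56398766   -1.90592359] [ 0.37095561 -0.05935017 -0.36002522]
```

Emit:
{"op": "drive_tool", "data": {
  "moves": [
    {"x": -8,"y": 0,"z": 0,"rx": 0,"ry": 0,"rz": -0.003,"fingers": -1},
    {"x": -15,"y": 0,"z": 0,"rx": 0,"ry": 0,"rz": -0.003,"fingers": -1},
    {"x": -19,"y": 0,"z": 0,"rx": 0,"ry": 0,"rz": -0.003,"fingers": -1},
    {"x": -23,"y": 0,"z": 0,"rx": 0,"ry": 0,"rz": -0.003,"fingers": -1},
    {"x": -27,"y": 0,"z": 0,"rx": 0,"ry": 0,"rz": -0.003,"fingers": -1},
    {"x": -31,"y": 0,"z": 0,"rx": 0,"ry": 0,"rz": -0.003,"fingers": -1},
    {"x": -35,"y": 0,"z": 0,"rx": 0,"ry": 0,"rz": -0.003,"fingers": -1},
    {"x": -39,"y": 0,"z": 0,"rx": 0,"ry": 0,"rz": -0.003,"fingers": -1},
    {"x": -43,"y": 0,"z": 0,"rx": 0,"ry": 0,"rz": -0.003,"fingers": -1},
    {"x": -46,"y": 0,"z": 0,"rx": 0,"ry": 0,"rz": -0.003,"fingers": -1},
    {"x": -49,"y": 0,"z": 0,"rx": 0,"ry": 0,"rz": -0.003,"fingers": -1},
    {"x": -51,"y": 0,"z": 0,"rx": 0,"ry": 0,"rz": -0.003,"fingers": -1}
  ]
}}

```text
time_s: 6.3
tool_pos: [0.5466, 0.0933, 0.0365]
tool_rot: [-180.0, -0.0, -179.4]
force: [-1.6, -0.5, 0.0]
grip_width: 0.0869
grasp_force: 0.5
```

Run:
```python
from h import *
d=cam("top","t3"); o=sensors.get_obs(); print(o["tool_pos"],o["tool_rot"],wc(o["tool_pos"]),o["force"],o["wrist_torque"])
cv2.imwrite("pics/c3.png",cv2.resize(np.clip(d["image"][170:250,230:365,::-1]*1.6,0,255).astype(np.uint8),None,fx=5.4,fy=5.4,interpolation=cv2.INTER_CUBIC))
```

```text
[0.54679575 0.09338832 0.03652895] [ 1.79992987e+02  1.49601956e-02 -1.79360415e+02] [-114.52212074   -1.31241916] [-0.36735376  0.62118031 -0.79763538] [ 0.13257514 -0.08942163 -0.00075823]
```

View pics/c3.png

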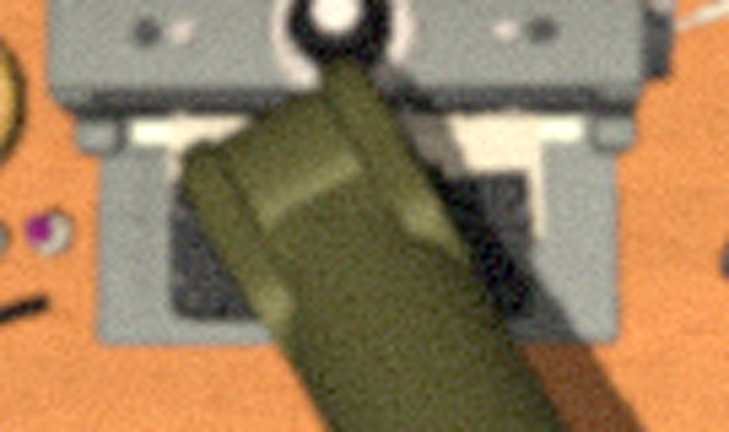

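The arm hides the pad's middle, and the push force is only about 1-2 N so far. I continue slowly until the force rises.

Emit:
{"op": "drive_tool", "data": {
  "moves": [
    {"x": -1,"y": 0,"z": 0,"rx": 0,"ry": 0,"rz": 0,"fingers": -1},
    {"x": -2,"y": 0,"z": 0,"rx": 0,"ry": 0,"rz": 0,"fingers": -1},
    {"x": -3,"y": 0,"z": 0,"rx": 0,"ry": 0,"rz": 0,"fingers": -1},
    {"x": -4,"y": 0,"z": 0,"rx": 0,"ry": 0,"rz": 0,"fingers": -1},
    {"x": -5,"y": 0,"z": 0,"rx": 0,"ry": 0,"rz": 0,"fingers": -1},
    {"x": -5,"y": 0,"z": 0,"rx": 0,"ry": 0,"rz": 0,"fingers": -1}
  ]
}}

```text
time_s: 7.1
tool_pos: [0.5509, 0.0935, 0.0364]
tool_rot: [-180.0, -0.1, -179.4]
force: [-2.8, 0.3, 0.8]
grip_width: 0.087
grasp_force: 1.3
```

Emit:
{"op": "drive_tool", "data": {
  "moves": [
    {"x": -0.7,"y": 0,"z": 0,"rx": 0,"ry": 0,"rz": 0,"fingers": -1},
    {"x": -1.4,"y": 0,"z": 0,"rx": 0,"ry": 0,"rz": 0,"fingers": -1},
    {"x": -2,"y": 0,"z": 0,"rx": 0,"ry": 0,"rz": 0,"fingers": -1},
    {"x": -2,"y": 0,"z": 0,"rx": 0,"ry": 0,"rz": 0,"fingers": -1}
  ]
}}

```text
time_s: 7.6
tool_pos: [0.551, 0.0935, 0.0359]
tool_rot: [-180.0, -0.3, -179.4]
force: [-7.9, -0.3, 3.3]
grip_width: 0.087
grasp_force: 3.7
```

Emit:
{"op": "drive_tool", "data": {
  "moves": [
    {"x": -1,"y": 0,"z": 0,"rx": 0,"ry": 0,"rz": 0,"fingers": -1},
    {"x": -2,"y": 0,"z": 0,"rx": 0,"ry": 0,"rz": 0,"fingers": -1},
    {"x": -2,"y": 0,"z": 0,"rx": 0,"ry": 0,"rz": 0,"fingers": -1}
  ]
}}

```text
time_s: 7.98
tool_pos: [0.551, 0.0934, 0.0353]
tool_rot: [-179.9, -0.5, -179.4]
force: [-11.4, -0.2, 4.9]
grip_width: 0.0869
grasp_force: 5.8
```

Run:
```python
from h import *
o=sensors.get_obs(); print(o["tool_pos"],o["tool_rot"],wc(o["tool_pos"]),o["force"],o["wrist_torque"])
```

```text
[0.5510336  0.09341002 0.0353444 ] [-179.90613061   -0.52229241 -179.36535618] [-110.28426276   -1.33140074] [-11.42275652  -0.20266593   4.94782592] [-0.06451868  2.27581067 -0.35629989]
```

Emit:
{"op": "drive_tool", "data": {
  "moves": [
    {"x": 2,"y": 0,"z": 0,"rx": 0,"ry": 0,"rz": 0,"fingers": -1},
    {"x": 12,"y": 0,"z": 0,"rx": 0,"ry": 0,"rz": 0,"fingers": -1},
    {"x": 40,"y": 0,"z": 0,"rx": 0,"ry": 0,"rz": 0,"fingers": -1},
    {"x": 60,"y": 0,"z": -50,"rx": 0,"ry": 0,"rz": 0,"fingers": -1},
    {"x": 60,"y": 0,"z": -110,"rx": 0,"ry": 0,"rz": 0,"fingers": -1},
    {"x": 60,"y": 0,"z": -170,"rx": 0,"ry": 0,"rz": 0,"fingers": -1},
    {"x": 60,"y": 0,"z": -205,"rx": 0,"ry": 0,"rz": 0,"fingers": -1},
    {"x": 60,"y": 0,"z": -205,"rx": 0,"ry": 0,"rz": 0,"fingers": -1}
  ]
}}

```text
time_s: 8.98
tool_pos: [0.4978, 0.0932, 0.2448]
tool_rot: [-179.9, 0.5, -179.4]
force: [0.7, -0.6, -0.5]
grip_width: 0.0867
grasp_force: 0.0
```

Run:
```python
from h import *
d=cam("top","t4"); o=sensors.get_obs(); print(o["qpos"].round(1),o["tool_pos"],o["tool_rot"],o["force"])
s=cam("scene","s4")
a=cv2.resize(np.clip(d["image"][130:240,230:365,::-1]*1.6,0,255).astype(np.uint8),None,fx=2.96,fy=2.96,interpolation=cv2.INTER_CUBIC)
b=cv2.resize(s["image"][165:310,200:390,::-1],(400,305),interpolation=cv2.INTER_CUBIC)
h=max(a.shape[0],b.shape[0]); p=lambda i:cv2.copyMakeBorder(i,0,h-i.shape[0],0,0,0)
cv2.imwrite("pics/c4.png",np.hstack([p(a),p(b)]))
shifts([(.661,.096,.24),(.661,.096,.184)])
```

```text
[ 44.9   3.7 -60.  100.8   3.4  77.1  74.8] [0.49654299 0.09276414 0.24280189] [-179.90817895    0.2549442  -179.36625759] [-0.53811194  0.16651906 -1.0535715 ]
(0.661, 0.096, 0.24) [-165.4    1.6    1.7]
(0.661, 0.096, 0.184) [-165.3    1.6   57.7]
```

View pics/c4.png

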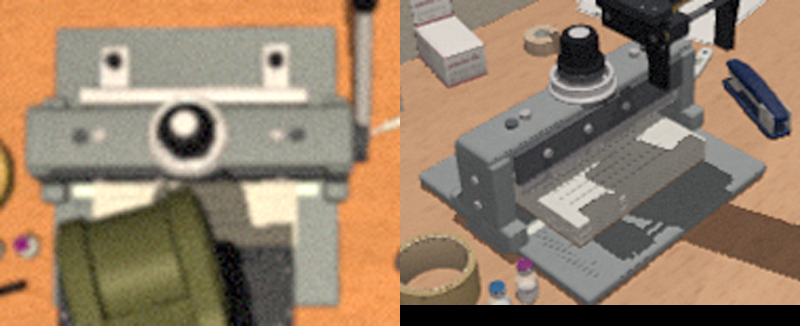

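The scene half shows the pad pushed under the bridge, with near corners at about (578,228) and (705,140) on the top face. I check those against the frame.

Run:
```python
from h import *
s=pickle.load(open("pics/s4.pkl","rb"))
for a,z in[((578,228),.05),((705,140),.05),((578,247),.02)]: 
    print(wc(ray(s,200+(a[0]-400)/2.105,165+a[1]/2.105,z)))
for c in [(-98,105,50),(-98,-105,50),(0,0,208)]:
    print(c,[proj(s,[*cw(*c[:2]),c[2]/1000]).round(1)])
# measured edge: strongest vertical brightness drop near the expected line, along the edge, lit parts
g=s["image"].astype(float).mean(2)
p0,p1=proj(s,[*cw(-98,95),.05]),proj(s,[*cw(-98,-95),.05])
r=[]
for t in np.linspace(0,1,40):
    for_x=[]
    y=(1-t)*95-t*95
    vals=[]
    for x in np.arange(-112,-84,.5):
        u=proj(s,[*cw(x,y),.05]); vals.append(cv2.getRectSubPix(g.astype(np.float32),(1,1),tuple(map(float,u)))[0,0])
    k=np.argmax(np.diff(cv2.blur(np.array(vals),(1,5)).ravel())); r.append((round(y),-112+.5*k+.25))
print(r)
```

```text
[-99.97826601 107.16071429]
[-100.45043244 -100.86447927]
[-97.12963757 106.75017794]
(-98, 105, 50) [array([284.7, 272.4])]
(-98, -105, 50) [array([345.2, 230.4])]
(0, 0, 208) [array([285.3, 179.6])]
[(95, np.float64(-99.25)), (90, np.float64(-98.25)), (85, np.float64(-105.75)), (80, np.float64(-99.75)), (76, np.float64(-90.25)), (71, np.float64(-103.25)), (66, np.float64(-86.25)), (61, np.float64(-107.75)), (56, np.float64(-93.25)), (51, np.float64(-100.25)), (46, np.float64(-105.75)), (41, np.float64(-85.75)), (37, np.float64(-99.75)), (32, np.float64(-105.25)), (27, np.float64(-109.75)), (22, np.float64(-104.25)), (17, np.float64(-106.75)), (12, np.float64(-101.75)), (7, np.float64(-98.75)), (2, np.float64(-109.75)), (-2, np.float64(-98.75)), (-7, np.float64(-109.25)), (-12, np.float64(-103.25)), (-17, np.float64(-91.75)), (-22, np.float64(-103.25)), (-27, np.float64(-85.75)), (-32, np.float64(-109.75)), (-37, np.float64(-110.25)), (-41, np.float64(-107.25)), (-46, np.float64(-103.75)), (-51, np.float64(-99.25)), (-56, np.float64(-94.75)), (-61, np.float64(-102.75)), (-66, np.float64(-109.25)), (-71, np.float64(-95.75)), (-76, np.float64(-99.75)), (-80, np.float64(-99.75)), (-85, np.float64(-102.75)), (-90, np.float64(-96.25)), (-95, np.float64(-85.75))]
```

Emit:
{"op": "drive_tool", "data": {
  "moves": [
    {"x": -50,"y": 1,"z": 0,"rx": 0,"ry": 0,"rz": 0,"fingers": -1},
    {"x": -100,"y": 2,"z": 0,"rx": 0,"ry": 0,"rz": 0,"fingers": -1},
    {"x": -140,"y": 2,"z": 0,"rx": 0,"ry": 0,"rz": 0,"fingers": -1},
    {"x": -165,"y": 2,"z": 0,"rx": 0,"ry": 0,"rz": 0,"fingers": -1},
    {"x": -165,"y": 2,"z": 0,"rx": 0,"ry": 0,"rz": 0,"fingers": -1}
  ]
}}

```text
time_s: 9.7
tool_pos: [0.6607, 0.0967, 0.2384]
tool_rot: [179.9, -0.2, -179.3]
force: [0.4, -0.4, 0.0]
grip_width: 0.0872
grasp_force: 0.0
```

Run:
```python
from h import *
w=cam("wrist","w5"); o=sensors.get_obs(); print(o["qpos"].round(1),o["tool_pos"],o["tool_rot"],wc(o["tool_pos"]))
cv2.imwrite("pics/w5.png",w["image"][:,:,::-1])
```

```text
[ 27.7  30.1 -55.7  78.1  24.5  84.6  64.1] [0.65967048 0.09715191 0.23920579] [ 179.95055795   -0.20394403 -179.2997763 ] [-1.61646792  1.3674902 ]
```

View pics/w5.png

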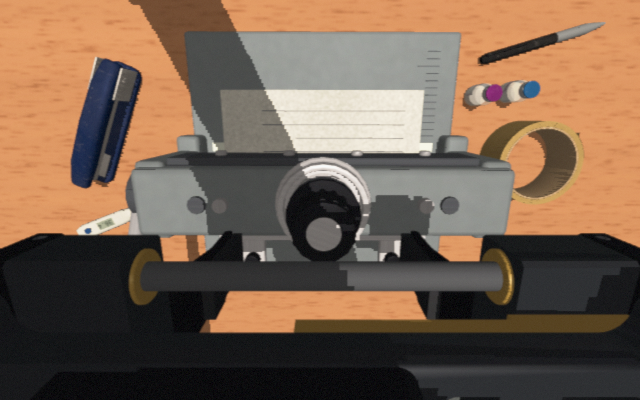

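The wrist view shows the pad edge at row ~90 across columns 221-424, parallel to the bed edge at row 33. The knob cap sits at (323,234), between the fingers.

Run:
```python
from h import *
w=pickle.load(open("pics/w5.pkl","rb")); o=sensors.get_obs()
print("cap",ray(w,323,234,.208), "tcp",o["tool_pos"])
for a,z in[((221,90),.05),((424,90),.05),((187,33),.02),((459,33),.02)]: print(wc(ray(w,*a,z)))
g=cv2.GaussianBlur(w["image"].astype(np.float32).mean(2),(0,0),1)
for u in (225,235,330,350,370,390,405,415):
    k=75+np.argmax(np.diff(g[75:105,u])); kb=20+np.argmax(-np.diff(w["image"][20:45,u,0].astype(float)))
    print(u,k,wc(ray(w,u,k+.5,.05)).round(1),wc(ray(w,u,kb+.5,.02)).round(1))
shifts([(.661,.096,.184)])
```

```text
cap [0.65987991 0.09733842 0.208     ] tcp [0.65967048 0.09715191 0.23920579]
[ -99.22140047 -102.7504913 ]
[-99.70170926 106.57576287]
[-159.38799414 -143.58720058]
[-160.12483659  148.51515631]
225 89 [-99.7 -98.6] [-161.9 -102.6]
235 89 [-99.7 -88.3] [-163.9  -91.8]
330 89 [-100.     9.6] [-161.2    9.9]
350 89 [-100.    30.2] [-162.3   31.3]
370 89 [-100.1   50.8] [-161.3   52.8]
390 89 [-100.1   71.5] [-161.4   74.3]
405 89 [-100.1   86.9] [-161.4   90.4]
415 89 [-100.2   97.2] [-161.5  101.1]
(0.661, 0.096, 0.184) [-1.5 -1.2 55.2]
```

Emit:
{"op": "drive_tool", "data": {
  "moves": [
    {"x": -1,"y": -0.8,"z": 15,"rx": 0,"ry": 0,"rz": 0,"fingers": -1},
    {"x": -1,"y": -0.8,"z": 30,"rx": 0,"ry": 0,"rz": 0,"fingers": -1},
    {"x": -1,"y": -0.8,"z": 42,"rx": 0,"ry": 0,"rz": 0,"fingers": -1},
    {"x": -1,"y": -0.8,"z": 50,"rx": 0,"ry": 0,"rz": 0,"fingers": -1},
    {"x": -1,"y": -0.8,"z": 54,"rx": 0,"ry": 0,"rz": 0,"fingers": -1},
    {"x": -1,"y": -0.8,"z": 54,"rx": 0,"ry": 0,"rz": 0,"fingers": -1}
  ]
}}

```text
time_s: 10.5
tool_pos: [0.6614, 0.0959, 0.1874]
tool_rot: [-180.0, -0.0, -179.4]
force: [0.0, 0.5, 0.4]
grip_width: 0.0868
grasp_force: 0.0
```

Emit:
{"op": "drive_tool", "data": {
  "moves": [
    {"x": 0,"y": 0,"z": 0,"rx": 0,"ry": 0,"rz": 0,"fingers": 1},
    {"x": 0,"y": 0,"z": 0,"rx": 0,"ry": 0,"rz": 0,"fingers": 1},
    {"x": 0,"y": 0,"z": 0,"rx": 0,"ry": 0,"rz": 0,"fingers": 1},
    {"x": 0,"y": 0,"z": 0,"rx": 0,"ry": 0,"rz": 0,"fingers": 1},
    {"x": 0,"y": 0,"z": 0,"rx": 0,"ry": 0,"rz": 0,"fingers": 1},
    {"x": 0,"y": 0,"z": 0,"rx": 0,"ry": 0,"rz": 0,"fingers": 1}
  ],
  "force": 30
}}

```text
time_s: 11.25
tool_pos: [0.6613, 0.0979, 0.1877]
tool_rot: [179.9, 0.0, -179.3]
force: [0.1, 5.0, -1.3]
grip_width: 0.0414
grasp_force: 30.0
```

```bash
cat > st.py <<'E'
from h import *
o=sensors.get_obs(); print(o["time_s"],o["tool_pos"].round(4),o["tool_rot"].round(2),"F",o["force"].round(2),"T",o["wrist_torque"].round(3),o["grip_width"],o["grasp_force"],o["qpos"].round(1))
E
python3 st.py
```

```text
11.25 [0.6613 0.0979 0.1877] [ 1.7985e+02  4.0000e-02 -1.7926e+02] F [ 0.08  4.96 -1.26] T [ 0.961 -0.298 -0.043] 0.04136560158145831 29.98022514861077 [ 27.8  31.8 -54.9  82.1  25.9  79.3  63. ]
```

Emit:
{"op": "drive_tool", "data": {
  "moves": [
    {"x": 0,"y": 2,"z": 0,"rx": 0,"ry": 0,"rz": 0,"fingers": 1},
    {"x": 0,"y": 2,"z": 1,"rx": 0,"ry": 0,"rz": 0,"fingers": 1},
    {"x": 0,"y": 2,"z": 2,"rx": 0,"ry": 0,"rz": 0,"fingers": 1},
    {"x": 0,"y": 2,"z": 3,"rx": 0,"ry": 0,"rz": 0,"fingers": 1},
    {"x": 0,"y": 2,"z": 4,"rx": 0,"ry": 0,"rz": 0,"fingers": 1},
    {"x": 0,"y": 2,"z": 4,"rx": 0,"ry": 0,"rz": 0,"fingers": 1}
  ],
  "force": 45
}}

```text
time_s: 12.0
tool_pos: [0.6614, 0.0981, 0.1836]
tool_rot: [180.0, 0.0, -179.4]
force: [-0.7, 2.5, 4.3]
grip_width: 0.041
grasp_force: 45.0
```

```bash
python3 st.py
```

```text
12.0 [0.6614 0.0981 0.1836] [ 1.7999e+02  1.0000e-02 -1.7935e+02] F [-0.74  2.46  4.29] T [ 0.602  0.126 -0.016] 0.041022704388129716 44.97822007164359 [ 27.6  32.  -54.7  82.3  26.1  79.   62.8]
```

Emit:
{"op": "drive_tool", "data": {
  "moves": [
    {"x": 0,"y": 1,"z": 0.6,"rx": 0,"ry": 0,"rz": 0.04,"fingers": 1},
    {"x": 0,"y": 1,"z": 1.2,"rx": 0,"ry": 0,"rz": 0.08,"fingers": 1},
    {"x": 0,"y": 1,"z": 1.8,"rx": 0,"ry": 0,"rz": 0.12,"fingers": 1},
    {"x": 0,"y": 1,"z": 2,"rx": 0,"ry": 0,"rz": 0.16,"fingers": 1},
    {"x": 0,"y": 1,"z": 2,"rx": 0,"ry": 0,"rz": 0.2,"fingers": 1}
  ],
  "force": 45
}}

```text
time_s: 12.62
tool_pos: [0.6614, 0.0979, 0.1816]
tool_rot: [-179.9, 0.0, 169.1]
force: [-1.7, 0.4, 5.0]
grip_width: 0.0411
grasp_force: 45.0
```

```bash
python3 st.py
```

```text
12.625 [0.6614 0.0979 0.1816] [-1.7991e+02  1.0000e-02  1.6906e+02] F [-1.71  0.36  4.97] T [-0.012  0.324  0.231] 0.0410560527095186 44.97575134970248 [ 26.3  31.2 -52.4  82.5  24.8  78.4  52. ]
```

The knob is already 6 mm down at about 5 N, so the teeth have found the gaps. I ease down the last 4 mm without turning.

Emit:
{"op": "drive_tool", "data": {
  "moves": [
    {"x": 0,"y": 0,"z": 1,"rx": 0,"ry": 0,"rz": -0.02,"fingers": 1},
    {"x": 0,"y": 0,"z": 2,"rx": 0,"ry": 0,"rz": -0.02,"fingers": 1},
    {"x": 0,"y": 0,"z": 3,"rx": 0,"ry": 0,"rz": -0.02,"fingers": 1},
    {"x": 0,"y": 0,"z": 4,"rx": 0,"ry": 0,"rz": -0.02,"fingers": 1},
    {"x": 0,"y": 0,"z": 5,"rx": 0,"ry": 0,"rz": -0.02,"fingers": 1},
    {"x": 0,"y": 0,"z": 5,"rx": 0,"ry": 0,"rz": -0.02,"fingers": 1}
  ],
  "force": 45
}}

```text
time_s: 13.38
tool_pos: [0.6614, 0.0979, 0.1778]
tool_rot: [-179.9, 0.0, 170.3]
force: [-3.2, -1.1, 9.9]
grip_width: 0.0412
grasp_force: 45.0
```

```bash
python3 st.py
```

```text
13.375 [0.6614 0.0979 0.1778] [-1.7990e+02  4.0000e-02  1.7026e+02] F [-3.17 -1.14  9.95] T [-0.074  0.652  0.114] 0.04116758585308922 44.975878950208426 [ 26.4  31.4 -52.6  82.8  25.1  78.1  53. ]
```

Emit:
{"op": "drive_tool", "data": {
  "moves": [
    {"x": 0,"y": 0,"z": 0,"rx": 0,"ry": 0,"rz": 0.08,"fingers": 1},
    {"x": 0,"y": 0,"z": 0,"rx": 0,"ry": 0,"rz": 0.16,"fingers": 1},
    {"x": 0,"y": 0,"z": 0,"rx": 0,"ry": 0,"rz": 0.24,"fingers": 1},
    {"x": 0,"y": 0,"z": 0,"rx": 0,"ry": 0,"rz": 0.32,"fingers": 1},
    {"x": 0,"y": 0,"z": 0,"rx": 0,"ry": 0,"rz": 0.4,"fingers": 1}
  ],
  "force": 45
}}

```text
time_s: 14.0
tool_pos: [0.6612, 0.0975, 0.1778]
tool_rot: [-179.9, 0.1, 147.2]
force: [-4.5, -1.4, 10.3]
grip_width: 0.0413
grasp_force: 45.0
```

```bash
python3 st.py
```

```text
14.0 [0.6612 0.0975 0.1778] [-1.7987e+02  8.0000e-02  1.4720e+02] F [-4.52 -1.35 10.29] T [-0.328  0.909  0.163] 0.04128443272470745 44.9717652797699 [ 23.8  29.8 -48.2  82.9  22.4  77.3  31.6]
```

Emit:
{"op": "drive_tool", "data": {
  "moves": [
    {"x": 0,"y": 0,"z": 0,"rx": 0,"ry": 0,"rz": 0.08,"fingers": 1},
    {"x": 0,"y": 0,"z": 0,"rx": 0,"ry": 0,"rz": 0.16,"fingers": 1},
    {"x": 0,"y": 0,"z": 0,"rx": 0,"ry": 0,"rz": 0.24,"fingers": 1}
  ],
  "force": 45
}}

```text
time_s: 14.38
tool_pos: [0.661, 0.0973, 0.1778]
tool_rot: [-179.9, 0.1, 133.4]
force: [-4.6, -0.9, 11.2]
grip_width: 0.0412
grasp_force: 45.0
```

```bash
python3 st.py
```

```text
14.375 [0.661  0.0973 0.1778] [-1.7986e+02  9.0000e-02  1.3344e+02] F [-4.62 -0.94 11.18] T [-0.377  1.055  0.216] 0.04122132261127267 44.97032292187214 [ 22.2  28.9 -45.6  82.9  20.9  76.9  18.8]
```

Emit:
{"op": "drive_tool", "data": {
  "moves": [
    {"x": 0,"y": 0,"z": 0,"rx": 0,"ry": 0,"rz": 0.06,"fingers": 1},
    {"x": 0,"y": 0,"z": 0,"rx": 0,"ry": 0,"rz": 0.12,"fingers": 1}
  ],
  "force": 45
}}

```text
time_s: 14.62
tool_pos: [0.6609, 0.0972, 0.1778]
tool_rot: [-179.8, 0.1, 126.6]
force: [-5.4, -2.3, 11.4]
grip_width: 0.0412
grasp_force: 45.0
```

```bash
python3 st.py
```

```text
14.625 [0.6609 0.0972 0.1778] [-1.7985e+02  1.1000e-01  1.2660e+02] F [-5.35 -2.32 11.45] T [-0.457  1.162  0.227] 0.04121673133407712 44.97055470943451 [ 21.4  28.5 -44.3  83.   20.2  76.8  12.5]
```

Emit:
{"op": "drive_tool", "data": {
  "moves": [
    {"x": 0,"y": 0,"z": 0,"rx": 0,"ry": 0,"rz": 0.06,"fingers": 1},
    {"x": 0,"y": 0,"z": 0,"rx": 0,"ry": 0,"rz": 0.12,"fingers": 1}
  ],
  "force": 45
}}

```text
time_s: 14.88
tool_pos: [0.6608, 0.097, 0.1778]
tool_rot: [-179.8, 0.1, 119.7]
force: [-4.3, -1.9, 10.9]
grip_width: 0.0412
grasp_force: 45.0
```

```bash
python3 st.py
```

```text
14.875 [0.6608 0.097  0.1778] [-1.7984e+02  1.2000e-01  1.1972e+02] F [-4.3  -1.88 10.88] T [-0.436  1.253  0.245] 0.04123814097697274 44.97012675739825 [ 20.6  28.1 -43.1  83.   19.5  76.6   6. ]
```

Emit:
{"op": "drive_tool", "data": {
  "moves": [
    {"x": 0,"y": 0,"z": 0,"rx": 0,"ry": 0,"rz": 0.06,"fingers": 1},
    {"x": 0,"y": 0,"z": 0,"rx": 0,"ry": 0,"rz": 0.12,"fingers": 1}
  ],
  "force": 45
}}

```text
time_s: 15.12
tool_pos: [0.6606, 0.097, 0.1778]
tool_rot: [-179.8, 0.1, 112.8]
force: [-5.3, -1.5, 11.4]
grip_width: 0.0409
grasp_force: 45.0
```

```bash
python3 st.py
```

```text
15.125 [0.6606 0.097  0.1778] [-1.7984e+02  1.4000e-01  1.1284e+02] F [-5.33 -1.49 11.43] T [-0.473  1.375  0.255] 0.04089202674075138 44.96972777880728 [ 19.8  27.8 -41.8  83.   18.8  76.4  -0.4]
```

Emit:
{"op": "drive_tool", "data": {
  "moves": [
    {"x": 0,"y": 0,"z": 0,"rx": 0,"ry": 0,"rz": 0.06,"fingers": 1},
    {"x": 0,"y": 0,"z": 0,"rx": 0,"ry": 0,"rz": 0.12,"fingers": 1}
  ],
  "force": 45
}}

```text
time_s: 15.38
tool_pos: [0.6604, 0.097, 0.1778]
tool_rot: [-179.8, 0.2, 106.0]
force: [-5.8, -2.0, 12.3]
grip_width: 0.041
grasp_force: 45.0
```

```bash
python3 st.py
python3 - <<'E'
from h import *
s=cam("scene","s6")
o=pickle.load(open("pics/s4.pkl","rb"))
f=lambda d:cv2.resize(np.clip((d["image"][195:285,240:360,::-1].astype(float))*1.8,0,255).astype(np.uint8),None,fx=6.5,fy=3.3*1.0,interpolation=cv2.INTER_CUBIC)
cv2.imwrite("pics/s6.png",np.vstack([f(o),f(s)]))
E
```

```text
15.375 [0.6604 0.097  0.1778] [-1.7984e+02  1.5000e-01  1.0597e+02] F [-5.82 -2.   12.31] T [-0.45   1.491  0.261] 0.04098213932707794 44.969286639243364 [ 18.9  27.4 -40.6  83.1  18.1  76.3  -6.8]
```

View pics/s6.png

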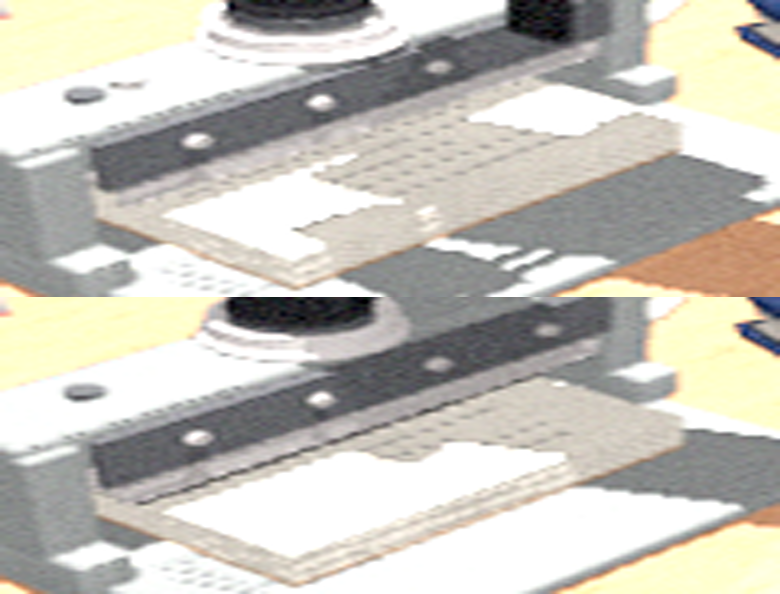

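The scene crops (before above, now below) show a dark line appearing under the blade edge, from about (150,498) to (555,375). That is the plate's lower edge coming down, so I track its height along that line.

```bash
cat > pl.py <<'E'
from h import *
import sys
def prof(d):
    g=d["image"].astype(np.float32).mean(2); zs=np.arange(40,76,1.5); out=[]
    ys=np.linspace(20,85,120); 
    for z in zs:
        out.append(np.mean([cv2.getRectSubPix(g,(1,1),tuple(map(float,proj(d,[*cw(-22,y),z/1000]))))[0,0] for y in ys]))
    return zs,np.array(out)
for n in sys.argv[1:]:
    try: d=pickle.load(open(f"pics/{n}.pkl","rb"))
    except FileNotFoundError: d=cam("scene",n)
    z,p=prof(d); print(n,dict(zip(z.tolist(),p.round(0).astype(int).tolist())))
E
python3 pl.py scene0 s4 s6
```

```text
scene0 {40.0: 125, 41.5: 111, 43.0: 106, 44.5: 106, 46.0: 107, 47.5: 108, 49.0: 108, 50.5: 105, 52.0: 102, 53.5: 98, 55.0: 98, 56.5: 100, 58.0: 102, 59.5: 101, 61.0: 100, 62.5: 100, 64.0: 100, 65.5: 99, 67.0: 96, 68.5: 93, 70.0: 90, 71.5: 84, 73.0: 75, 74.5: 65}
s4 {40.0: 139, 41.5: 125, 43.0: 118, 44.5: 116, 46.0: 115, 47.5: 113, 49.0: 109, 50.5: 107, 52.0: 108, 53.5: 111, 55.0: 113, 56.5: 114, 58.0: 113, 59.5: 111, 61.0: 110, 62.5: 110, 64.0: 109, 65.5: 108, 67.0: 106, 68.5: 103, 70.0: 99, 71.5: 92, 73.0: 82, 74.5: 71}
s6 {40.0: 136, 41.5: 122, 43.0: 115, 44.5: 113, 46.0: 113, 47.5: 110, 49.0: 101, 50.5: 87, 52.0: 72, 53.5: 69, 55.0: 81, 56.5: 96, 58.0: 105, 59.5: 108, 61.0: 107, 62.5: 107, 64.0: 107, 65.5: 105, 67.0: 103, 68.5: 99, 70.0: 96, 71.5: 89, 73.0: 80, 74.5: 69}
```

Emit:
{"op": "drive_tool", "data": {
  "moves": [
    {"x": 0,"y": 0,"z": 0,"rx": 0,"ry": 0,"rz": 0.06,"fingers": 1},
    {"x": 0,"y": 0,"z": 0,"rx": 0,"ry": 0,"rz": 0.12,"fingers": 1}
  ],
  "force": 45
}}

```text
time_s: 15.68
tool_pos: [0.6603, 0.097, 0.1778]
tool_rot: [-179.8, 0.2, 99.1]
force: [-6.7, -3.0, 11.0]
grip_width: 0.041
grasp_force: 45.0
```

```bash
python3 st.py; python3 pl.py s7
```

```text
15.675 [0.6603 0.097  0.1778] [-1.7984e+02  1.7000e-01  9.9100e+01] F [-6.75 -3.   10.99] T [-0.467  1.567  0.29 ] 0.040986834376621595 44.96793765574694 [ 18.1  27.1 -39.4  83.1  17.4  76.2 -13.3]
s7 {40.0: 135, 41.5: 121, 43.0: 115, 44.5: 114, 46.0: 114, 47.5: 108, 49.0: 95, 50.5: 77, 52.0: 66, 53.5: 71, 55.0: 86, 56.5: 100, 58.0: 107, 59.5: 108, 61.0: 108, 62.5: 107, 64.0: 107, 65.5: 105, 67.0: 102, 68.5: 99, 70.0: 95, 71.5: 89, 73.0: 79, 74.5: 69}
```

Emit:
{"op": "drive_tool", "data": {
  "moves": [
    {"x": 0,"y": 0,"z": 0,"rx": 0,"ry": 0,"rz": 0.06,"fingers": 1},
    {"x": 0,"y": 0,"z": 0,"rx": 0,"ry": 0,"rz": 0.12,"fingers": 1}
  ],
  "force": 45
}}

```text
time_s: 15.98
tool_pos: [0.6602, 0.0971, 0.1778]
tool_rot: [-179.8, 0.2, 92.2]
force: [-6.9, -2.3, 11.6]
grip_width: 0.041
grasp_force: 45.0
```

```bash
python3 st.py; python3 pl.py s8
```

```text
15.975 [0.6602 0.0971 0.1778] [-179.84    0.18   92.24] F [-6.87 -2.31 11.58] T [-0.429  1.713  0.351] 0.04102927305603609 44.96835677884519 [ 17.3  26.8 -38.1  83.2  16.8  76.  -19.7]
s8 {40.0: 136, 41.5: 122, 43.0: 115, 44.5: 113, 46.0: 113, 47.5: 108, 49.0: 96, 50.5: 78, 52.0: 67, 53.5: 71, 55.0: 86, 56.5: 101, 58.0: 107, 59.5: 109, 61.0: 108, 62.5: 107, 64.0: 106, 65.5: 105, 67.0: 102, 68.5: 100, 70.0: 96, 71.5: 89, 73.0: 79, 74.5: 69}
```

Emit:
{"op": "drive_tool", "data": {
  "moves": [
    {"x": 0,"y": 0,"z": 0,"rx": 0,"ry": 0,"rz": 0.06,"fingers": 1},
    {"x": 0,"y": 0,"z": 0,"rx": 0,"ry": 0,"rz": 0.12,"fingers": 1}
  ],
  "force": 45
}}

```text
time_s: 16.27
tool_pos: [0.66, 0.0971, 0.1777]
tool_rot: [-179.8, 0.2, 85.4]
force: [-7.6, -2.3, 11.8]
grip_width: 0.0412
grasp_force: 45.0
```

```bash
python3 st.py; python3 pl.py s9
```

```text
16.275 [0.66   0.0971 0.1777] [-179.84    0.21   85.36] F [-7.58 -2.27 11.82] T [-0.4    1.773  0.299] 0.04116210442860831 44.96821819804609 [ 16.5  26.5 -36.9  83.2  16.2  75.9 -26.2]
s9 {40.0: 129, 41.5: 119, 43.0: 114, 44.5: 114, 46.0: 114, 47.5: 108, 49.0: 95, 50.5: 78, 52.0: 67, 53.5: 71, 55.0: 86, 56.5: 99, 58.0: 106, 59.5: 107, 61.0: 106, 62.5: 106, 64.0: 106, 65.5: 104, 67.0: 102, 68.5: 99, 70.0: 95, 71.5: 89, 73.0: 79, 74.5: 68}
```

The dark line stopped moving between yaw 106° and 99°, and the torque rose there, so the plate touched at about 100°. I wind about 0.38 rad more to reach roughly 0.63 rad past touching, with a firmer grip.

Emit:
{"op": "drive_tool", "data": {
  "moves": [
    {"x": 0,"y": 0,"z": 0,"rx": 0,"ry": 0,"rz": 0,"fingers": 1},
    {"x": 0,"y": 0,"z": 0,"rx": 0,"ry": 0,"rz": 0.06,"fingers": 1},
    {"x": 0,"y": 0,"z": 0,"rx": 0,"ry": 0,"rz": 0.12,"fingers": 1},
    {"x": 0,"y": 0,"z": 0,"rx": 0,"ry": 0,"rz": 0.18,"fingers": 1}
  ],
  "force": 58
}}

```text
time_s: 16.82
tool_pos: [0.6598, 0.0972, 0.1778]
tool_rot: [-179.9, 0.2, 75.1]
force: [-8.1, -2.4, 12.7]
grip_width: 0.0411
grasp_force: 58.0
```

```bash
python3 st.py; python3 pl.py s10
```

```text
16.825 [0.6598 0.0972 0.1778] [-179.86    0.23   75.06] F [-8.11 -2.41 12.71] T [-0.408  1.891  0.39 ] 0.041098706639802335 57.966120494529605 [ 15.2  26.  -35.1  83.2  15.2  75.7 -35.9]
s10 {40.0: 126, 41.5: 118, 43.0: 114, 44.5: 114, 46.0: 114, 47.5: 108, 49.0: 95, 50.5: 77, 52.0: 66, 53.5: 70, 55.0: 84, 56.5: 97, 58.0: 102, 59.5: 103, 61.0: 102, 62.5: 102, 64.0: 102, 65.5: 102, 67.0: 101, 68.5: 98, 70.0: 94, 71.5: 87, 73.0: 76, 74.5: 65}
```

Emit:
{"op": "drive_tool", "data": {
  "moves": [
    {"x": 0,"y": 0,"z": 0,"rx": 0,"ry": 0,"rz": 0.06,"fingers": 1},
    {"x": 0,"y": 0,"z": 0,"rx": 0,"ry": 0,"rz": 0.12,"fingers": 1},
    {"x": 0,"y": 0,"z": 0,"rx": 0,"ry": 0,"rz": 0.18,"fingers": 1}
  ],
  "force": 58
}}

```text
time_s: 17.25
tool_pos: [0.6596, 0.0973, 0.1777]
tool_rot: [-179.9, 0.3, 64.8]
force: [-8.5, -2.9, 11.9]
grip_width: 0.0407
grasp_force: 58.0
```

```bash
python3 st.py; python3 pl.py s11
```

```text
17.25 [0.6596 0.0973 0.1777] [-179.88    0.26   64.75] F [-8.49 -2.88 11.88] T [-0.304  1.949  0.357] 0.04068877159749109 57.96600624918938 [ 14.   25.6 -33.4  83.3  14.3  75.6 -45.6]
s11 {40.0: 121, 41.5: 116, 43.0: 114, 44.5: 114, 46.0: 114, 47.5: 108, 49.0: 95, 50.5: 78, 52.0: 66, 53.5: 69, 55.0: 82, 56.5: 94, 58.0: 98, 59.5: 99, 61.0: 98, 62.5: 97, 64.0: 97, 65.5: 98, 67.0: 98, 68.5: 97, 70.0: 94, 71.5: 87, 73.0: 76, 74.5: 64}
```

The plate is about 0.61 rad past touching, roughly 21 N. I unload the teeth within the play, let the knob up and let go.

Emit:
{"op": "drive_tool", "data": {
  "moves": [
    {"x": 0,"y": 0,"z": 0,"rx": 0,"ry": 0,"rz": -0.06,"fingers": 1},
    {"x": 0,"y": 0,"z": 0,"rx": 0,"ry": 0,"rz": -0.1,"fingers": 1},
    {"x": 0,"y": 0,"z": -2,"rx": 0,"ry": 0,"rz": -0.1,"fingers": 1},
    {"x": 0,"y": 0,"z": -4,"rx": 0,"ry": 0,"rz": -0.1,"fingers": 1},
    {"x": 0,"y": 0,"z": -6,"rx": 0,"ry": 0,"rz": -0.1,"fingers": 1},
    {"x": 0,"y": 0,"z": -8,"rx": 0,"ry": 0,"rz": -0.1,"fingers": 1},
    {"x": 0,"y": 0,"z": -10,"rx": 0,"ry": 0,"rz": -0.1,"fingers": 1},
    {"x": 0,"y": 0,"z": -10,"rx": 0,"ry": 0,"rz": -0.1,"fingers": 1}
  ]
}}

```text
time_s: 18.3
tool_pos: [0.6597, 0.0972, 0.1857]
tool_rot: [-179.8, 0.2, 70.5]
force: [-4.4, -0.9, 3.2]
grip_width: 0.0408
grasp_force: 58.0
```

```bash
python3 st.py
```

```text
18.3 [0.6597 0.0972 0.1857] [-179.8     0.22   70.55] F [-4.41 -0.86  3.2 ] T [-0.25   1.21   0.004] 0.04075557154883493 57.969845635816455 [ 14.7  25.6 -34.4  82.7  14.6  76.5 -40. ]
```

Emit:
{"op": "drive_tool", "data": {
  "moves": [
    {"x": 0,"y": 0,"z": 0,"rx": 0,"ry": 0,"rz": 0,"fingers": -1},
    {"x": 0,"y": 0,"z": 0,"rx": 0,"ry": 0,"rz": 0,"fingers": -1},
    {"x": 0,"y": 0,"z": 0,"rx": 0,"ry": 0,"rz": 0,"fingers": -1},
    {"x": 0,"y": 0,"z": 0,"rx": 0,"ry": 0,"rz": 0,"fingers": -1},
    {"x": 0,"y": 0,"z": 0,"rx": 0,"ry": 0,"rz": 0,"fingers": -1},
    {"x": 0,"y": 0,"z": 0,"rx": 0,"ry": 0,"rz": 0,"fingers": -1},
    {"x": 0,"y": 0,"z": -10,"rx": 0,"ry": 0,"rz": 0,"fingers": -1},
    {"x": 0,"y": 0,"z": -30,"rx": 0,"ry": 0,"rz": 0,"fingers": -1},
    {"x": 0,"y": 0,"z": -60,"rx": 0,"ry": 0,"rz": 0,"fingers": -1},
    {"x": 0,"y": 0,"z": -90,"rx": 0,"ry": 0,"rz": 0,"fingers": -1},
    {"x": 0,"y": 0,"z": -90,"rx": 0,"ry": 0,"rz": 0,"fingers": -1}
  ]
}}

```text
time_s: 19.68
tool_pos: [0.663, 0.0997, 0.2814]
tool_rot: [179.6, -0.2, 70.6]
force: [-0.2, 0.7, 1.1]
grip_width: 0.0871
grasp_force: 0.0
```

```bash
python3 st.py; python3 pl.py s12
python3 - <<'E'
from h import *
d=pickle.load(open("pics/s12.pkl","rb")); o=pickle.load(open("pics/scene0.pkl","rb"))
f=lambda d:cv2.resize(d["image"][160:340,190:400,::-1],None,fx=1.9,fy=2.2,interpolation=cv2.INTER_CUBIC)
cv2.imwrite("pics/s12.png",np.hstack([f(o),f(d)]))
E
```

```text
19.675 [0.663  0.0997 0.2814] [179.63  -0.2   70.64] F [-0.15  0.66  1.06] T [-0.029 -0.068  0.   ] 0.08705079239425653 0.0 [ 14.4  23.2 -35.2  74.8  13.2  85.7 -38.8]
s12 {40.0: 133, 41.5: 120, 43.0: 113, 44.5: 112, 46.0: 112, 47.5: 107, 49.0: 94, 50.5: 77, 52.0: 66, 53.5: 69, 55.0: 84, 56.5: 98, 58.0: 105, 59.5: 107, 61.0: 106, 62.5: 105, 64.0: 104, 65.5: 103, 67.0: 101, 68.5: 98, 70.0: 94, 71.5: 87, 73.0: 78, 74.5: 67}
```

View pics/s12.png

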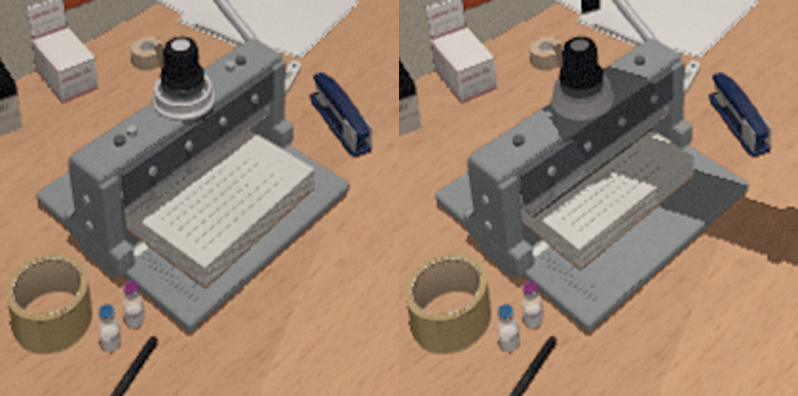

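The before and after crops show the knob back up at the same height (cap near row 45 in both). The pad is home with the plate line still down, and the tape, vials, pen and stapler have not moved. I hand in the job.

```bash
python3 -c "
from cell import workorder; print(workorder.sign_off())"
```

```text
the job is handed in; nothing more can be done
None
```

The job is handed in at about 20 s: the pad is square and home against the gauge, the clamp is wound about 0.6 rad past touching (an estimated 21 N), and the knob is released and back up. The tape, vials, pen and stapler are unmoved in the final picture; I made no separate check of the thermometer.

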